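# Swing the heavy dosing boom over the beaker and leave it at rest

## Task

Swing the heavy, free-running dosing boom round by pushing on the sprung buffers on its two sides until its nozzle hangs over the middle of the white beaker, and leave it there standing still, with the robot clear of it. Move it gently: never whirl it, knock it hard or let it run to its end stops, do not press on the black glass panel that covers its top, and leave the beaker, bottle, jar and rack where they stand.

Things in the scene. Friction and masses are not known exactly. Their poses are not given: they have to be found in the camera images.
- stand: Fixed dosing stand: grey foot plate 180 x 180 x 16 mm with a steel column of 64 mm diameter, up to the boom's underside at 130 mm. Origin on the table under the column's axis. Its -x axis is the direction in which the boom points at joint value 0; z is up.
- pivot (a point): Point on the boom's vertical bearing axis (the column's axis), 130 mm above the table, at the level of the boom's underside. Fixed to the stand; axes as the stand's.
- boom (a joint): Angle of the boom about the column, rad, counter-clockwise from above; at 0 the boom points along the stand's -x: from the pivot its direction in the stand's frame is (-cos q, -sin q). Hard end stops at -1.45 and +0.6; starts at rest near -1.2, the beaker is near 0. Moment of inertia nominally 0.26 kg m2 (hidden: 0.7 to 1.4 times), bearing drag only 0.01 N m s/rad viscous and 0.0004 N m dry.
- head (a point): Centre of the boom's free end, 350 mm from the pivot axis, 169 mm above the table. The boom is a closed box, 80 mm wide, from 50 mm behind the pivot to this end, sides 130 to 208 mm above the table; with the buffers 132 mm wide, too wide to grip. About 4 kg. Once pushed it coasts for many seconds; only a push from its other side brakes it, and it rebounds from whatever stands still in its way.
- buffer_a (a joint): Travel (m; 0 = out, 0.02 = bottomed) of the sprung buffer on the boom's leading side as the angle grows: grey block, black rubber face, 160 to 340 mm from the pivot axis, 141 to 203 mm above the table, its upright face 66 mm from the boom's centre line when out. Spring 120 N/m, no preload, hardly damped. Pressing it pushes the boom towards smaller angles: use it to brake.
- buffer_b (a joint): Travel of the same kind of buffer on the boom's trailing side (66 mm from the centre line, 120 N/m, 20 mm travel). Pressing it pushes the boom towards larger angles: use it to set the boom going. A finger rubbing along a buffer's face takes up to a fifth of the push. Bottoming a buffer is a hard knock.
- nozzle (a point): Outlet of the short nozzle (18 mm diameter) under the boom's head, 300 mm from the pivot axis on the boom's centre line, 104 mm above the table, 19 mm above the beaker's rim. Moves with the boom; -x of its frame points along the boom to its free end.
- panel (a point): Black glass panel, 380 x 80 x 4 mm, covering the top of the boom between the buffers, its upper face 212 mm above the table. Not to be pressed on. This point is the centre of its upper face, 150 mm from the pivot axis; moves with the boom.
- beaker: White plastic beaker, open at the top, rim radius 50 mm, 85 mm tall, loose, 0.25 kg, standing on the table on the nozzle's circle (its axis is 297 to 301 mm from the pivot axis). Origin at the centre of its underside. It passes freely under the boom and nozzle.
- bottle: Bystander: white closed bottle, radius 35 mm, 160 mm tall, loose. Origin at the centre of its underside.
- jar: Bystander: amber jar, radius 30 mm, 80 mm tall, loose. Origin at the centre of its underside.
- rack: Bystander: grey vial rack, 110 x 160 x 60 mm, loose. Origin at the centre of its underside.
Not all that is in view belongs to the job. Leave any brown or turquoise look-alike of the beaker alone.

How it is judged (in metres and radians):
On the way:
1. the nozzle stays over the middle of the beaker, the boom standing still and untouched, for 2 s (horizontal distance between nozzle and beaker below 0.03 m and velocity of joint boom between -0.02 and 0.02 rad/s and contact force between the arm and stand below 0.3 N and angle between beaker's own z axis and vertical below 0.1 rad), for 2 s.
At the end, for the whole second after the job is handed in: The nozzle is within 30 mm (horizontally) of the beaker's axis, the boom turns slower than 0.02 rad/s and is not touched, the beaker stands upright; kept for 2 s and through the last second (all of step 1).
It fails at once if the boom is slammed towards an end stop (beyond 0.55 or below -1.4 rad) (value of joint boom above 0.55 rad or value of joint boom below -1.4 rad).
It fails at once if the boom is whirled (faster than 0.6 rad/s) (velocity of joint boom above 0.6 rad/s or velocity of joint boom below -0.6 rad/s).
It fails at once if the boom is knocked or shoved hard (over 12 N) (contact force between the arm and stand above 12 N).
It fails at once if the glass panel is pressed on (over 1 N) (contact force between the arm and boom_c4 above 1 N).
It fails at once if the beaker is shifted by more than 15 mm or a bystander by more than 20 mm (distance of any of bottle, jar, rack from where it was at the start of the episode above 0.02 m or distance of beaker from where it was at the start of the episode above 0.015 m).
It also fails if it takes over 38 s, if anything falls off the work surface, if the arm or the gripper's body presses on something with over 40 N, if the wrist force passes 120 N, or if a joint passes its speed limit or range.

## Robot

A 7-joint arm with a two-finger parallel gripper is mounted at the origin on the work surface. World frame = base frame: x ahead of the robot, y to its left, z up, the work surface at z = 0. Lengths are in mm, angles in rad, forces in N, time in s.
With the tool pointing down it reaches from about 350 to 900 mm from the base axis. Payload 19.9 kg.
Tool frame: the origin (TCP) lies at the very end of the fingers, on their centre line; the grasp point (between the pads) lies 19 mm behind it (robot.grip_point_offset is the z of the grasp point in the tool frame, in mm); z points along the fingers, y is the line along which they close (so a half turn about z gives the same grasp; the last joint's range is limited). The gripper opens to 85 mm and grips with 20 to 120 N. Pads are 22 mm wide; open, the fingers measure 114 mm over their backs; the gripper's body (76 mm by 85 mm) begins 54 mm behind the grasp point. The pads swing forward as they close: fully open they stand 13 mm farther back than shut.
Start: joints at [1.306, 0.417, -0.01, 1.614, 0.005, 1.111, -0.053], TCP at [138.097, -609.533, 231.26] pointing down, gripper open.
Joint ranges: [-2.81, 2.81], [-0.39, 2.02], [-1.27, 1.25], [0.06, 2.57], [-1.19, 4.33], [0.19, 2], [-2.82, 2.82]. Speed limits (rad/s): [1.89, 1.89, 2.39, 2.39, 3.01, 3.01, 3.01].

## Interface

Orientations are given as a 3x3 rotation matrix whose columns are the frame's x, y, z axes.
In Python, from workcell import sensors, cams, order, robot gives the robot as it stands.
- The arm moves only by the shell command python3 -m handwheel 'ROWS'. ROWS is JSON, a list of rows, each an object with "translation": the shift along the world's x, y, z scaled (see below), a list of three; "turn": the turn, a rotation vector about the world's x, y, z scaled (see below), a list of three; "grip": the closure, from -1 (fully open) to 1 (shut). In form: [{"translation": [tx, ty, tz], "turn": [rx, ry, rz], "grip": grip}, ...]. A call has 1 to 5 rows; each row is the pose to reach, as a shift and turn from the pose commanded when the call began; what a row does not reach only later rows make up. The controller multiplies each number of a shift by 100 cm and each number of a turn by pi/4 rad. A row lasts 1/12 s, in which the tool goes at most 41.7 mm and 7.16 degrees, less where a joint would pass 70% of its speed; a pose out of reach is approached as far as the arm can. A call with a number of a shift or a turn outside -1 to 1 is refused whole. A call with a gripper value outside its range is refused whole. The fingers move at their own pace and stop on an object; the grip force is fixed at half the most. Time passes only in rows, so rows that repeat a pose let the fingers close. It gives the time, the measured TCP pose, the force, the opening and the grip force at its end, in the units of the state.
- sensors.observe(): the state, without advancing time (a new reading comes with each control period).
- cams.capture(name): name is "side" or "top" or "wrist"; returns a dict with "color" (480x640x3 uint8, red, green, blue), "intrinsics" (3x3 intrinsics, pixels), "D" ([k1, k2, p1, p2, k3] as OpenCV has them; the pictures are not rectified), "R" (3x3) and "t" (3): a world point X has camera coordinates R X + t. Camera axes: x right, y down, z forward; pixel columns grow to the right and rows downward; lengths in mm; the calibration is good to about 2 mm. A picture is of the moment at which its call begins. There is no depth.
- order.finish_job(): hands the job in; it is judged then, once.
The state is a dict: "time_s": time; "joint_positions": joint angles; "qd": joint speeds; "effort": joint torques, N m; "ee_pos": TCP position; "eef_rot": TCP orientation; "force": force on the tool from outside, world axes, zero at the start; "ft_torque": the same for the moment, N m; "gripper_width": finger opening in mm; "gripper_force": force on a finger pad.
Only numpy, scipy, OpenCV 4.12 (cv2) and the standard library are available. Lean on these libraries where they do the work, as an engineer would, in place of code of your own. Each camera call takes 0.05 s, during which the arm holds its last target. There are 200 camera calls.

## Working session

There is one attempt and no reset: what is moved stays moved. The work goes in short steps, Python scripts to look and compute and a shell command to move; the robot and the scene stay as the last step left them, time stands still between calls to the robot, and variables do not carry over. Pictures are saved under pics/ and viewed, at most 10 in all, crops included, and the job is handed in when it is done.

```bash
mkdir -p pics; ls; python3 - <<'E'
from workcell import sensors,cams
import cv2,numpy as np
s=sensors.observe(); print({k:np.round(v,3).tolist() for k,v in s.items()})
for n in ["top","side"]:
    c=cams.capture(n); cv2.imwrite(f"pics/{n}0.png",c["color"][:,:,::-1])
    print(n,c["intrinsics"],c["D"],c["R"],c["t"])
E
```

```text
pics
{'time_s': 0.0, 'joint_positions': [1.307, 0.418, -0.01, 1.614, 0.005, 1.111, -0.053], 'qd': [-0.001, -0.0, 0.001, 0.0, 0.001, 0.0, 0.002], 'effort': [-0.001, -86.444, 0.678, -43.49, 0.019, 0.007, 0.0], 'ee_pos': [137.996, -609.236, 230.695], 'eef_rot': [[0.975, 0.221, -0.0], [0.221, -0.975, 0.001], [-0.0, -0.001, -1.0]], 'force': [-0.907, -0.989, 0.421], 'ft_torque': [0.037, -0.014, 0.032], 'gripper_force': 0.0, 'gripper_width': 85.112}
top [[502.82538157   0.         320.00770658]
 [  0.         502.82538157 233.88935414]
 [  0.           0.           1.        ]] [-0.13244995  0.          0.          0.          0.        ] [[ 0.00476291 -0.99992276  0.01148   ]
 [-0.98252264 -0.00681569 -0.18601833]
 [ 0.1860822  -0.01039338 -0.98247921]] [ -31.84411358  552.78955727 1344.93574491]
side [[610.44233986   0.         318.04388206]
 [  0.         610.44233986 255.5254911 ]
 [  0.           0.           1.        ]] [-0.20543249  0.          0.          0.          0.        ] [[ 0.96024534 -0.27871377 -0.0157328 ]
 [-0.18419417 -0.59023501 -0.78593584]
 [ 0.20976509  0.75758912 -0.61810787]] [-528.31521636  186.57035963 1685.74837905]
```

View pics/top0.png

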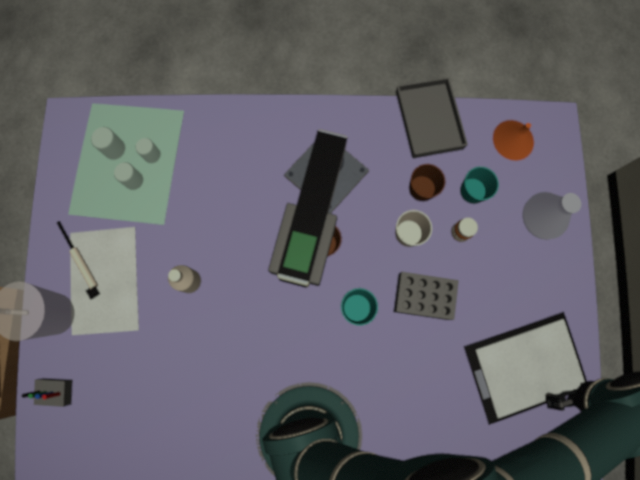

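View pics/side0.png

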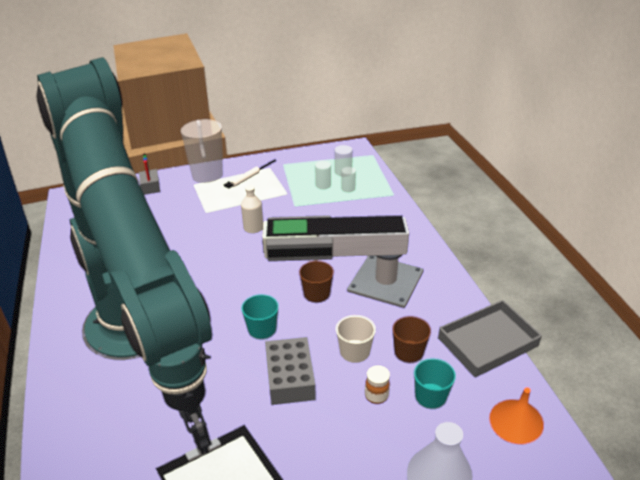

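Top view: the boom runs from its tail at (332,138) to its head at (295,283), with the foot plate at about (327,170). Beaker candidates are white (413,228), brown (427,182) and (333,240), and turquoise (480,184) and (358,306). Only the white one fits the description. The bottle is at (182,278), the jar at (465,230) and the rack at (427,296). Next I measure them and make the confirming crop.

```bash
cat > h.py <<'E'
import cv2,numpy as np
from workcell import sensors,cams
def ray(c,px,z):
    u=cv2.undistortPoints(np.array(px,float).reshape(-1,1,2),c["intrinsics"],np.array(c["D"])).reshape(-1,2)
    R,t=np.array(c["R"]),np.array(c["t"]); o=-R.T@t
    d=np.c_[u,np.ones(len(u))]@R
    return (o+d*((z-o[2])/d[:,2])[:,None])[:,:2]
def proj(c,P):
    return cv2.projectPoints(np.array(P,float).reshape(-1,1,3),cv2.Rodrigues(np.array(c["R"]))[0],np.array(c["t"]),c["intrinsics"],np.array(c["D"]))[0].reshape(-1,2)
E
python3 - <<'E'
from h import *
c=cams.capture("top"); im=c["color"]; hsv=cv2.cvtColor(im,cv2.COLOR_RGB2HSV)
for p in [(320,180),(310,220),(300,250),(290,280),(288,215),(327,180),(345,165),(413,215),(410,235),(398,228),(250,250),(430,200),(420,455),(300,430)]:
    print(p,im[p[1],p[0]],hsv[p[1],p[0]])
def big(m,roi):
    x0,y0,x1,y1=roi; k=np.zeros_like(m); k[y0:y1,x0:x1]=m[y0:y1,x0:x1]
    cs=cv2.findContours(k,cv2.RETR_EXTERNAL,cv2.CHAIN_APPROX_NONE)[0]; return max(cs,key=cv2.contourArea).reshape(-1,2)
bl=((hsv[...,2]<45)*255).astype(np.uint8)
k=big(bl,(240,110,380,300)); r=cv2.boxPoints(cv2.minAreaRect(ray(c,k,212).astype(np.float32))); print("panel rect",r.round(), cv2.minAreaRect(ray(c,k,212).astype(np.float32)))
gr=((im[...,1].astype(int)-im[...,0]>20)*255).astype(np.uint8)
# beaker: low saturation, bright
wh=((hsv[...,1]<60)&(hsv[...,2]>90)*1).astype(np.uint8)*255
for nm,roi,z in [("beaker",(388,200,438,252),85)]:
    k=big(wh,roi); w=ray(c,k,z); print(nm,cv2.minEnclosingCircle(w.astype(np.float32)),cv2.minEnclosingCircle(k.astype(np.float32)))
crop=np.hstack([cv2.resize(im[100:320,240:500],None,fx=2.2,fy=2.2,interpolation=cv2.INTER_CUBIC)])
cv2.imwrite("pics/crop1.png",crop[:,:,::-1])
E
```

```text
(320, 180) [19 19 19] [ 0  0 19]
(310, 220) [19 18 17] [15 27 19]
(300, 250) [ 60 102  64] [ 63 105 102]
(290, 280) [128 131 117] [ 36  27 131]
(288, 215) [90 88 81] [23 25 90]
(327, 180) [21 20 20] [ 0 12 21]
(345, 165) [78 81 83] [102  15  83]
(413, 215) [97 91 77] [21 53 97]
(410, 235) [167 172 154] [ 38  27 172]
(398, 228) [163 167 148] [ 36  29 167]
(250, 250) [119 113 137] [128  45 137]
(430, 200) [107 100 122] [130  46 122]
(420, 455) [84 81 97] [126  42  97]
(300, 430) [22 21 20] [15 23 22]
panel rect [[409.  -1.]
 [770. -96.]
 [790. -18.]
 [429.  76.]] ((599.6580810546875, -9.823287963867188), (79.77894592285156, 373.35809326171875), 75.37431335449219)
beaker ((572.81591796875, -282.55010986328125), 100.43869018554688) ((412.5, 225.5), 35.36250686645508)
```

View pics/crop1.png

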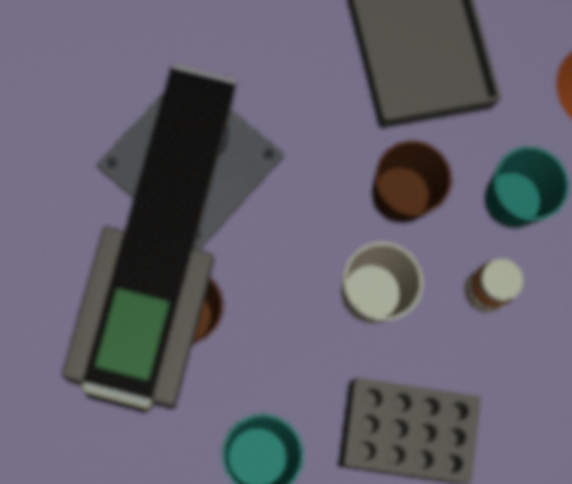

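The crop confirms the white beaker with a grey-white rim, centred near original pixel (414,227). The boom hangs over a brown look-alike. I'll now refine the pivot and the beaker.

```bash
cat >> h.py <<'E'
def boom(c,P,lo=-45,hi=345):
    """boom heading (world angle, rad) from the black/green panel in the top view, using radii lo..hi from pivot P"""
    im=c["color"]; hsv=cv2.cvtColor(im,cv2.COLOR_RGB2HSV)
    m=(hsv[...,2]<45)
    v,u=np.nonzero(m); w=ray(c,np.c_[u,v],212)-P
    return u,v,w
E
python3 - <<'E'
from h import *
c=cams.capture("top"); im=c["color"]; hsv=cv2.cvtColor(im,cv2.COLOR_RGB2HSV)
w=ray(c,[(284.5,175),(368.6,170.5),(333.2,213.6)],16); print("plate",w.round(1),"mid",w[:2].mean(0),np.linalg.norm(w[0]-w[1]),np.linalg.norm(w[0]-w[2]),np.linalg.norm(w[1]-w[2]))
P=np.array([744.8,-47.7])
m=((hsv[...,0]<90)&(hsv[...,2]>60)).astype(np.uint8)
m[:200]=0;m[256:]=0;m[:,:385]=0;m[:,440:]=0
k=max(cv2.findContours(m*255,cv2.RETR_EXTERNAL,cv2.CHAIN_APPROX_NONE)[0],key=cv2.contourArea).reshape(-1,2)
print("px",cv2.boundingRect(k),cv2.minEnclosingCircle(k.astype(np.float32)))
e=cv2.fitEllipse(k.astype(np.float32)); print(e)
w85=ray(c,k,85); ctr,r=cv2.minEnclosingCircle(w85.astype(np.float32)); print("enc",ctr,r)
# upper (far) arc belongs to rim: fit circle to points farther than base
far=w85[w85[:,0]>np.median(w85[:,0])]; A=np.c_[2*far,np.ones(len(far))]; s=np.linalg.lstsq(A,(far**2).sum(1),rcond=None)[0]
print("fit",s[:2],np.sqrt(s[2]+s[:2]@s[:2]),"dist",np.linalg.norm(s[:2]-P))
# side view beaker rim
c2=cams.capture("side"); i2=c2["color"]; h2=cv2.cvtColor(i2,cv2.COLOR_RGB2HSV)
print(proj(c2,[[*s[:2],85],[*P,130],[*P,16]]), h2[340,350],h2[340,320],h2[250,387])
# panel ends along axis in top
u,v,w=boom(c,P); d=np.array([-.9675,.2525]);a=w@d; b=w@np.array([-d[1],d[0]]); ok=(abs(b)<45)&(a>-70)&(a<370)
print("axis",np.percentile(a[ok],[0,.5,99.5,100]),np.percentile(b[ok],[1,50,99]))
print(proj(c,[[*(P+350*d),169],[*(P+350*d),208],[*(P-50*d),208],[*(P+340*d),212],[*(P-40*d),212]]))
E
```

```text
plate [[ 734.1   75.6]
 [ 750.1 -170.7]
 [ 619.4  -66.6]] mid [742.12009353 -47.56917479] 246.7674741519059 182.70124048489578 167.0422914527466
px (396, 210, 36, 36) ((412.8461608886719, 228.15383911132812), 18.656116485595703)
((413.1233825683594, 227.95655822753906), (34.881553649902344, 36.14703369140625), 56.036014556884766)
enc (564.5194091796875, -282.7035217285156) 52.7650146484375
fit [ 566.50903326 -284.50771936] 48.42801752554384 dist 296.4212623432637
[[355.10580891 328.09842013]
 [387.94354098 246.83414757]
 [385.80462227 277.54376184]] [ 24  33 230] [130  48 235] [  5  23 147]
axis [-36.67342793 -35.19716753 335.36925395 336.75701202] [-38.42293639  -0.45717177  37.25005167]
[[292.53077053 282.72529804]
 [291.84812895 281.27144799]
 [333.44634714 131.16404205]
 [292.87558624 277.13062131]
 [332.52687465 134.07767744]]
```

Pivot is at about (744,-48) and the beaker at about (565,-286), 299 mm apart as described. The boom heading is 2.886 rad and the target is 4.067. I'll shut the gripper and move across, high, towards the trailing side.

```bash

python3 -m handwheel '[{"translation":[0.018,0.034,0.012],"turn":[0,0,0],"grip":1},{"translation":[0.036,0.068,0.024],"turn":[0,0,0],"grip":1},{"translation":[0.054,0.102,0.036],"turn":[0,0,0],"grip":1},{"translation":[0.072,0.136,0.048],"turn":[0,0,0],"grip":1},{"translation":[0.09,0.17,0.06],"turn":[0,0,0],"grip":1}]'
python3 -m handwheel '[{"translation":[0.019,0.035,0],"turn":[0,0,0],"grip":1},{"translation":[0.038,0.07,0],"turn":[0,0,0],"grip":1},{"translation":[0.057,0.105,0],"turn":[0,0,0],"grip":1},{"translation":[0.076,0.14,0],"turn":[0,0,0],"grip":1},{"translation":[0.095,0.175,0],"turn":[0,0,0],"grip":1}]'
python3 -c "
from workcell import sensors;import numpy as np;print(np.round(sensors.observe()['joint_positions'],3))"
```

```text
time_s: 0.67
ee_pos: [228.5, -437.7, 291.6]
eef_rot: [[0.975, 0.221, -0.0], [0.221, -0.975, 0.0], [-0.0, -0.0, -1.0]]
force: [-0.6, -0.4, 0.6]
gripper_width: 25.5
gripper_force: 0.0
time_s: 1.08
ee_pos: [323.5, -262.7, 291.4]
eef_rot: [[0.975, 0.221, 0.0], [0.221, -0.975, -0.001], [-0.0, 0.001, -1.0]]
force: [1.6, -1.1, 0.2]
gripper_width: -0.1
gripper_force: 0.0
[ 0.903 -0.019 -0.29   2.009 -0.006  1.15  -0.733]
```

```bash

python3 -m handwheel '[{"translation":[0.02,0.036,0],"turn":[0,0,0],"grip":1},{"translation":[0.04,0.072,0],"turn":[0,0,0],"grip":1},{"translation":[0.06,0.108,0],"turn":[0,0,0],"grip":1},{"translation":[0.08,0.144,0],"turn":[0,0,0],"grip":1},{"translation":[0.1,0.18,0],"turn":[0,0,0],"grip":1}]' | sed -n 1,2p
python3 -m handwheel '[{"translation":[0.02,0.036,0],"turn":[0,0,0],"grip":1},{"translation":[0.04,0.072,0],"turn":[0,0,0],"grip":1},{"translation":[0.06,0.108,0],"turn":[0,0,0],"grip":1},{"translation":[0.08,0.144,0],"turn":[0,0,0],"grip":1},{"translation":[0.1,0.18,0],"turn":[0,0,0],"grip":1}]' | sed -n 1,2p
python3 -m handwheel '[{"translation":[0.004,0.03,0],"turn":[0,0,0],"grip":1},{"translation":[0.006,0.03,-0.035],"turn":[0,0,0],"grip":1},{"translation":[0.006,0.03,-0.07],"turn":[0,0,0],"grip":1},{"translation":[0.006,0.03,-0.105],"turn":[0,0,0],"grip":1},{"translation":[0.006,0.03,-0.13],"turn":[0,0,0],"grip":1}]'
python3 - <<'E'
from h import *
s=sensors.observe();print(np.round(s['joint_positions'],3),s["ee_pos"])
for n in ["top","side"]:
    c=cams.capture(n); cv2.imwrite(f"pics/{n}1.png",c["color"][:,:,::-1])
E
```

```text
time_s: 1.5
ee_pos: [423.5, -82.5, 291.6]
time_s: 1.92
ee_pos: [523.8, 97.2, 291.3]
time_s: 2.33
ee_pos: [528.1, 125.3, 158.5]
eef_rot: [[0.975, 0.221, -0.002], [0.221, -0.975, -0.0], [-0.002, -0.0, -1.0]]
force: [0.1, -0.7, 0.1]
gripper_width: -0.1
gripper_force: 0.0
[ 0.243  0.433 -0.663  1.87   0.323  0.95  -1.913] [528.07042798 125.3227951  158.46921018]
```

View pics/top1.png

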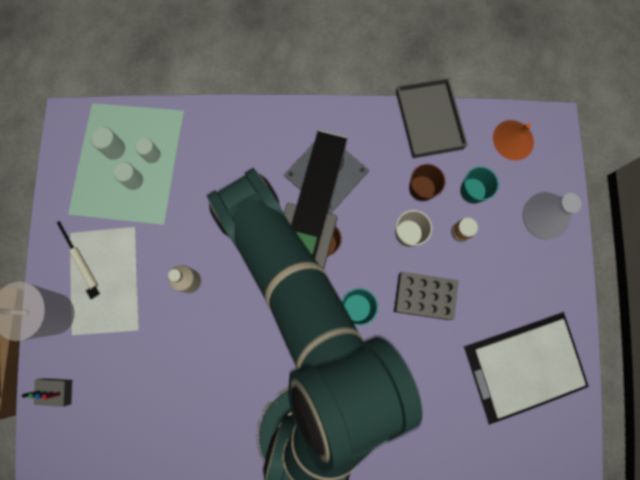

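View pics/side1.png

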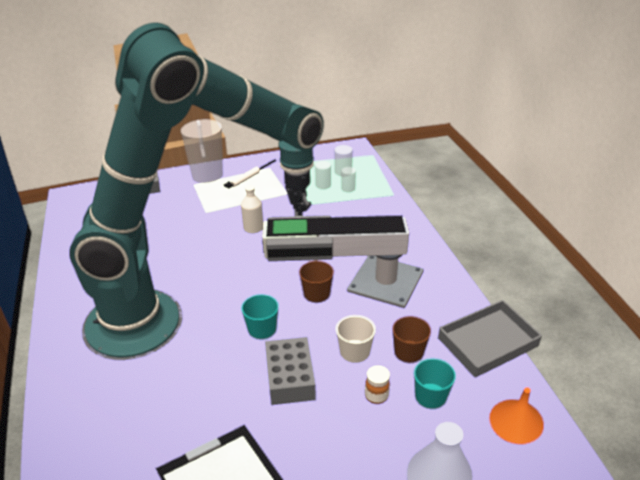

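Both views show the shut finger on the boom's trailing side, clear of the buffer, with the boom still at rest. Most of the panel is visible from at least one camera. I'll write an angle estimator that works for both.

```bash
cat > h2.py <<'E'
from h import *
P=np.array([744.,-48.])
def heading(c,H):
    """H: guess. mid-line of the black/green panel, projected on z=212, through P"""
    im=c["color"].astype(int); mx=im.max(2); mn=im.min(2)
    black=(mx<48)&(mx-mn<13); green=(im[...,1]-im[...,0]>25)&(im[...,1]-im[...,2]>20)
    m=(black|green).astype(np.uint8)
    n,l=cv2.connectedComponents(m)
    for it in range(4):
        e=np.array([np.cos(H),np.sin(H)]); t=np.array([-e[1],e[0]])
        if it==0:
            ids=l[tuple(np.round(proj(c,[[*(P+a*e),212] for a in range(-20,320,10)])).astype(int)[:,::-1].T)]
            ids=ids[ids>0]; L=np.bincount(ids).argmax(); v,u=np.nonzero(l==L); w=ray(c,np.c_[u,v],212)-P
        a=w@e; b=w@t; A=[];B=[]
        for k in range(-30,330,6):
            s=b[(a>=k)&(a<k+6)&(abs(b)<60)]
            if len(s)>8:
                lo,hi=s.min(),s.max()
                if 72<hi-lo<84: A.append(k+3);B.append((lo+hi)/2)
        A=np.array(A);B=np.array(B)
        if len(A)<8 or (A**2).sum()<6e4: return None
        med=np.median(B-(A@B/(A@A))*A); H+=np.arctan(A@B/(A@A))
    return round(H,4),len(A),round(float(np.std(B)),1),round(float(med),1)
def meas(H,names=("top","side")):
    out=[]
    for n in names:
        t=sensors.observe()["time_s"]
        out.append((n,round(t,2),heading(cams.capture(n),H)))
    return out
E
python3 - <<'E'
from h2 import *
print(meas(2.886))
E
```

```text
[('top', 2.43, (np.float64(2.8771), 39, 1.1, -0.5)), ('side', 2.48, None)]
```

```bash
python3 - <<'E'
import cv2
im=cv2.imread("pics/side1.png")[:,:,::-1]
for p in [(350,225),(390,222),(280,227),(300,251),(335,222),(300,240),(370,240),(390,260),(145,210),(110,190)]: print(p,im[p[1],p[0]])
from h2 import *
c=cams.capture("side"); H=2.877; e=np.array([np.cos(H),np.sin(H)])
im=c["color"]
t=np.array([-e[1],e[0]])
for a in (50,150,300):
    q=proj(c,[[*(P+a*e+b*t),212] for b in (-50,-42,-38,-30,0,30,38,42,50)]); print(a,q.round(1).tolist()[0],q.round(1).tolist()[-1],[im[int(round(y)),int(round(x))].tolist() for x,y in q])
E
```

```text
(350, 225) [40 37 39]
(390, 222) [40 40 42]
(280, 227) [ 84 162  97]
(300, 251) [25 26 25]
(335, 222) [37 35 36]
(300, 240) [155 151 148]
(370, 240) [155 142 140]
(390, 260) [94 88 85]
(145, 210) [198 184 235]
(110, 190) [50 75 73]
50 [369.7, 213.4] [372.8, 234.4] [[214, 200, 241], [174, 164, 211], [112, 104, 133], [54, 50, 61], [38, 35, 39], [36, 35, 36], [59, 58, 60], [130, 128, 127], [184, 181, 178]]
150 [334.2, 214.2] [335.6, 235.2] [[214, 200, 242], [186, 174, 226], [120, 111, 144], [56, 51, 63], [39, 35, 38], [37, 35, 38], [48, 47, 49], [48, 46, 46], [182, 179, 176]]
300 [280.8, 215.4] [279.6, 236.6] [[205, 192, 237], [152, 145, 156], [110, 105, 106], [70, 123, 78], [83, 163, 98], [81, 153, 94], [39, 46, 38], [88, 87, 83], [196, 198, 178]]
```

```bash
sed -i 's/black=(mx<48)&(mx-mn<13)/th=78 if c["R"][0][0]>.5 else 48; black=(mx<th)\&(mx-mn<16)/; s/72<hi-lo<84/66<hi-lo<86/' h2.py
python3 -m handwheel '[{"translation":[-0.0026,-0.0097,0],"turn":[0,0,0],"grip":1},{"translation":[-0.0052,-0.0193,0],"turn":[0,0,0],"grip":1},{"translation":[-0.0058,-0.0212,0],"turn":[0,0,0],"grip":1},{"translation":[-0.0063,-0.0232,0],"turn":[0,0,0],"grip":1},{"translation":[-0.0068,-0.0251,0],"turn":[0,0,0],"grip":1}]' | grep -E "time|pos|force"
python3 -m handwheel '[{"translation":[-0.0005,-0.002,0],"turn":[0,0,0],"grip":1},{"translation":[-0.0011,-0.004,0],"turn":[0,0,0],"grip":1},{"translation":[-0.0016,-0.006,0],"turn":[0,0,0],"grip":1},{"translation":[-0.0022,-0.008,0],"turn":[0,0,0],"grip":1},{"translation":[-0.0027,-0.01,0],"turn":[0,0,0],"grip":1}]' | grep -E "time|pos|force"
python3 -m handwheel '[{"translation":[-0.0005,-0.002,0],"turn":[0,0,0],"grip":1},{"translation":[-0.0011,-0.004,0],"turn":[0,0,0],"grip":1},{"translation":[-0.0016,-0.006,0],"turn":[0,0,0],"grip":1},{"translation":[-0.0022,-0.008,0],"turn":[0,0,0],"grip":1},{"translation":[-0.0027,-0.01,0],"turn":[0,0,0],"grip":1}]' | grep -E "time|pos|force"
python3 -c "
from h2 import *
print(meas(2.92,('top','side','top')))"
```

```text
time_s: 3.0
ee_pos: [522.5, 99.9, 161.8]
force: [0.5, -0.2, 1.7]
gripper_force: 0.3
time_s: 3.42
ee_pos: [519.5, 90.3, 161.2]
force: [0.0, 0.3, 1.2]
gripper_force: 0.7
time_s: 3.83
ee_pos: [516.8, 80.1, 161.2]
force: [0.9, 0.7, -0.6]
gripper_force: 0.0
[('top', 3.83, (np.float64(2.9748), 35, 1.4, -0.7)), ('side', 3.88, (np.float64(3.0078), 60, 1.8, 1.3)), ('top', 3.93, (np.float64(2.9915), 39, 2.0, -0.6))]
```

```bash

python3 -m handwheel '[{"translation":[0.003,0.008,0.03],"turn":[0,0,0],"grip":1},{"translation":[0.003,0.008,0.068],"turn":[0,0,0],"grip":1},{"translation":[0.003,0.008,0.106],"turn":[0,0,0],"grip":1},{"translation":[0.003,0.008,0.135],"turn":[0,0,0],"grip":1},{"translation":[0.01,-0.02,0.14],"turn":[0,0,0],"grip":1}]' | grep -E "time|pos|force"
python3 -m handwheel '[{"translation":[0.009,-0.034,0],"turn":[0,0,0],"grip":1},{"translation":[0.018,-0.068,0],"turn":[0,0,0],"grip":1},{"translation":[0.027,-0.102,0],"turn":[0,0,0],"grip":1},{"translation":[0.036,-0.136,0],"turn":[0,0,0],"grip":1},{"translation":[0.045,-0.17,0],"turn":[0,0,0],"grip":1}]' | grep -E "time|pos"
python3 -m handwheel '[{"translation":[0.009,-0.034,0],"turn":[0,0,0],"grip":1},{"translation":[0.018,-0.068,0],"turn":[0,0,0],"grip":1},{"translation":[0.027,-0.102,0],"turn":[0,0,0],"grip":1},{"translation":[0.036,-0.136,0],"turn":[0,0,0],"grip":1},{"translation":[0.042,-0.17,0],"turn":[0,0,0],"grip":1}]' | grep -E "time|pos"
python3 -c "
from h2 import *
print(meas(3.25,('top','side','top')))"
```

```text
time_s: 4.4
ee_pos: [527.5, 65.6, 306.8]
force: [0.5, 1.0, 0.6]
gripper_force: 0.0
time_s: 4.82
ee_pos: [572.1, -111.3, 301.4]
time_s: 5.23
ee_pos: [614.3, -281.2, 301.0]
[('top', 5.23, (np.float64(3.2217), 60, 1.5, -0.6)), ('side', 5.28, (np.float64(3.2442), 42, 2.6, 0.1)), ('top', 5.33, (np.float64(3.2379), 60, 1.5, -0.7))]
```

```bash

python3 -m handwheel '[{"translation":[0,0,-0.036],"turn":[0,0,0],"grip":1},{"translation":[0,0,-0.072],"turn":[0,0,0],"grip":1},{"translation":[0,0,-0.108],"turn":[0,0,0],"grip":1},{"translation":[0,0,-0.14],"turn":[0,0,0],"grip":1},{"translation":[0,0,-0.14],"turn":[0,0,0],"grip":1}]' | grep -E "time|pos|force"
python3 -c "
from h2 import *
print(meas(3.32,('top',)))"
python3 -m handwheel '[{"translation":[0,0,0],"turn":[0,0,0],"grip":1},{"translation":[0,0,0],"turn":[0,0,0],"grip":1},{"translation":[0,0,0],"turn":[0,0,0],"grip":1},{"translation":[0,0,0],"turn":[0,0,0],"grip":1},{"translation":[0,0,0],"turn":[0,0,0],"grip":1}]' | grep -E "time|pos|force"
python3 -c "
from h2 import *
c=cams.capture('top');cv2.imwrite('pics/top2.png',c['color'][:,:,::-1]);print(heading(c,3.4))
print(meas(3.4,('side','top')))"
```

```text
time_s: 5.8
ee_pos: [611.1, -277.8, 155.1]
force: [-0.5, 0.8, -1.0]
gripper_force: 0.0
[('top', 5.8, (np.float64(3.313), 60, 1.7, -1.4))]
time_s: 6.27
ee_pos: [614.3, -279.8, 162.4]
force: [0.1, -0.3, 0.2]
gripper_force: 0.0
(np.float64(3.3858), 60, 1.7, -1.7)
[('side', 6.32, (np.float64(3.407), 34, 1.0, -0.0)), ('top', 6.37, (np.float64(3.4013), 60, 1.7, -1.6))]
```

View pics/top2.png

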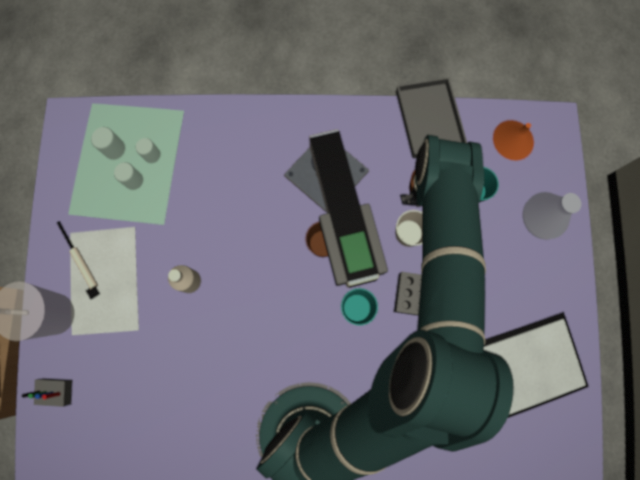

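The top view shows the boom coasting, with its head at (365,280) and now nearly half-way. The finger waits at (408,198), ahead of the leading buffer and above the beaker. I'll keep waiting and measure the speed.

```bash
sed -i 's/P=np.array.*/P=np.array([742.5,-47.])/' h2.py
Z='wait'
python3 -m handwheel '[{"translation":[0,0,0],"turn":[0,0,0],"grip":1},{"translation":[0,0,0],"turn":[0,0,0],"grip":1},{"translation":[0,0,0],"turn":[0,0,0],"grip":1},{"translation":[0,0,0],"turn":[0,0,0],"grip":1},{"translation":[0,0,0],"turn":[0,0,0],"grip":1}]' | grep -E "time|pos|force"
python3 -c "
from h2 import *
print(meas(3.48,('top','side')))"
python3 -m handwheel '[{"translation":[0,0,0],"turn":[0,0,0],"grip":1},{"translation":[0,0,0],"turn":[0,0,0],"grip":1},{"translation":[0,0,0],"turn":[0,0,0],"grip":1},{"translation":[0,0,0],"turn":[0,0,0],"grip":1},{"translation":[0,0,0],"turn":[0,0,0],"grip":1}]' | grep -E "time|pos|force"
python3 -c "
from h2 import *
print(meas(3.54,('top','side')))"
```

```text
time_s: 6.83
ee_pos: [613.9, -279.6, 161.2]
force: [0.2, 0.2, -0.2]
gripper_force: 0.0
[('top', 6.83, (np.float64(3.4789), 60, 1.0, -0.6)), ('side', 6.88, (np.float64(3.4981), 30, 1.2, 0.0))]
time_s: 7.35
ee_pos: [613.9, -279.6, 161.3]
force: [0.8, -0.4, -0.2]
gripper_force: 0.0
[('top', 7.35, (np.float64(3.5557), 60, 0.9, -0.5)), ('side', 7.4, (np.float64(3.5738), 27, 1.0, -0.1))]
```

```bash

python3 -m handwheel '[{"translation":[-0.005,0.0057,0],"turn":[0,0,0],"grip":1},{"translation":[-0.0098,0.0114,0],"turn":[0,0,0],"grip":1},{"translation":[-0.0098,0.0114,0],"turn":[0,0,0],"grip":1},{"translation":[-0.0098,0.0114,0],"turn":[0,0,0],"grip":1},{"translation":[-0.0098,0.0114,0],"turn":[0,0,0],"grip":1}]' | grep -E "time|pos|force"
python3 -m handwheel '[{"translation":[0,0,0],"turn":[0,0,0],"grip":1},{"translation":[0,0,0],"turn":[0,0,0],"grip":1},{"translation":[0,0,0],"turn":[0,0,0],"grip":1},{"translation":[0,0,0],"turn":[0,0,0],"grip":1},{"translation":[0,0,0],"turn":[0,0,0],"grip":1}]' | grep -E "time|pos|force"
python3 -c "
from h2 import *
c=cams.capture('top');cv2.imwrite('pics/top3.png',c['color'][:,:,::-1]);print(heading(c,3.69))
c=cams.capture('side');cv2.imwrite('pics/side3.png',c['color'][:,:,::-1]);print(heading(c,3.70))"
```

```text
time_s: 7.87
ee_pos: [604.1, -268.3, 161.5]
force: [0.0, -0.3, 0.9]
gripper_force: 0.0
time_s: 8.28
ee_pos: [604.1, -268.3, 161.2]
force: [-0.8, -1.0, -0.7]
gripper_force: 0.0
(np.float64(3.6891), 60, 0.7, -0.2)
(np.float64(3.7036), 19, 0.5, -0.1)
```

View pics/side3.png

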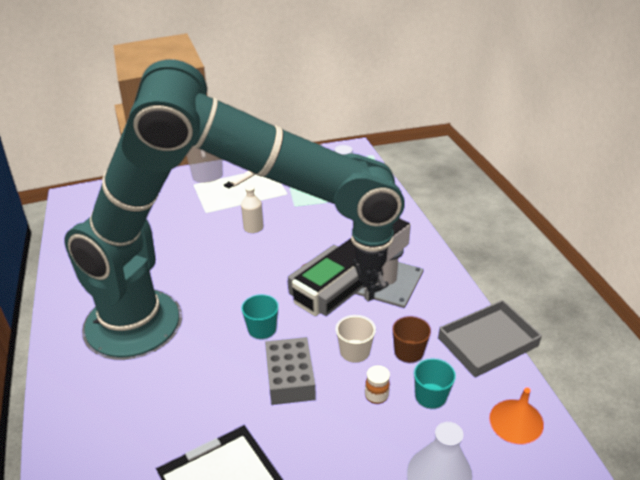

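The side view shows the finger at (372,275) just ahead of the leading buffer, the boom on its way and the beaker untouched. I'll start the retreating-wall brake.

```bash

python3 -m handwheel '[{"translation":[0,0,0],"turn":[0,0,0],"grip":1},{"translation":[0,0,0],"turn":[0,0,0],"grip":1},{"translation":[0,0,0],"turn":[0,0,0],"grip":1},{"translation":[0,0,0],"turn":[0,0,0],"grip":1},{"translation":[0,0,0],"turn":[0,0,0],"grip":1}]' | grep -E "time"
python3 -m handwheel '[{"translation":[0,0,0],"turn":[0,0,0],"grip":1},{"translation":[0,0,0],"turn":[0,0,0],"grip":1},{"translation":[0,0,0],"turn":[0,0,0],"grip":1},{"translation":[0.0012,-0.0012,0],"turn":[0,0,0],"grip":1},{"translation":[0.0023,-0.0025,0],"turn":[0,0,0],"grip":1}]' | grep -E "time|pos|force"
python3 -m handwheel '[{"translation":[0.0012,-0.0012,0],"turn":[0,0,0],"grip":1},{"translation":[0.0023,-0.0025,0],"turn":[0,0,0],"grip":1},{"translation":[0.0035,-0.0037,0],"turn":[0,0,0],"grip":1},{"translation":[0.0047,-0.0049,0],"turn":[0,0,0],"grip":1},{"translation":[0.0058,-0.0062,0],"turn":[0,0,0],"grip":1}]' | grep -E "time|pos|force"
python3 -m handwheel '[{"translation":[0.0012,-0.0012,0],"turn":[0,0,0],"grip":1},{"translation":[0.0023,-0.0025,0],"turn":[0,0,0],"grip":1},{"translation":[0.0035,-0.0037,0],"turn":[0,0,0],"grip":1},{"translation":[0.0047,-0.0049,0],"turn":[0,0,0],"grip":1},{"translation":[0.0058,-0.0062,0],"turn":[0,0,0],"grip":1}]' | grep -E "time|pos|force"
python3 -m handwheel '[{"translation":[0.0012,-0.0012,0],"turn":[0,0,0],"grip":1},{"translation":[0.0023,-0.0025,0],"turn":[0,0,0],"grip":1},{"translation":[0.0035,-0.0037,0],"turn":[0,0,0],"grip":1},{"translation":[0.0047,-0.0049,0],"turn":[0,0,0],"grip":1},{"translation":[0.0058,-0.0062,0],"turn":[0,0,0],"grip":1}]' | grep -E "time|pos|force"
python3 -c "
from h2 import *
print(meas(3.91,('top','side','top')))"
```

```text
time_s: 8.8
time_s: 9.22
ee_pos: [606.5, -270.8, 161.3]
force: [-0.1, -0.7, -0.6]
gripper_force: 0.0
time_s: 9.63
ee_pos: [612.4, -277.1, 161.3]
force: [-0.1, 0.1, 0.1]
gripper_force: 0.1
time_s: 10.05
ee_pos: [618.1, -283.2, 161.2]
force: [0.2, -0.9, 0.7]
gripper_force: 0.0
time_s: 10.47
ee_pos: [623.9, -289.5, 161.2]
force: [-0.7, -0.9, 0.3]
gripper_force: 0.0
[('top', 10.47, (np.float64(3.9072), 49, 0.6, -0.3)), ('side', 10.52, (np.float64(3.914), 14, 0.4, 0.1)), ('top', 10.57, (np.float64(3.9088), 49, 0.4, -0.2))]
```

```bash

python3 -m handwheel '[{"translation":[0.002,-0.002,0],"turn":[0,0,0],"grip":1},{"translation":[0.004,-0.004,0],"turn":[0,0,0],"grip":1},{"translation":[0.006,-0.006,0],"turn":[0,0,0],"grip":1},{"translation":[0.008,-0.008,0],"turn":[0,0,0],"grip":1},{"translation":[0.01,-0.01,0],"turn":[0,0,0],"grip":1}]' | grep -E "time|pos|force"
python3 -c "
from h2 import *
print(meas(3.92,('top','side')))"
python3 -m handwheel '[{"translation":[0,0,0],"turn":[0,0,0],"grip":1},{"translation":[0,0,0],"turn":[0,0,0],"grip":1},{"translation":[0,0,0],"turn":[0,0,0],"grip":1},{"translation":[0,0,0],"turn":[0,0,0],"grip":1},{"translation":[0,0,0],"turn":[0,0,0],"grip":1}]' | grep -E "time|pos|force"
python3 -c "
from h2 import *
print(meas(3.92,('top','side')))"
```

```text
time_s: 11.03
ee_pos: [634.0, -299.6, 161.2]
force: [0.3, 0.5, -0.2]
gripper_force: 0.0
[('top', 11.03, (np.float64(3.9279), 55, 0.6, -0.2)), ('side', 11.08, (np.float64(3.935), 16, 0.5, -0.1))]
time_s: 11.55
ee_pos: [633.8, -299.3, 161.3]
force: [-0.7, 0.5, -0.2]
gripper_force: 0.0
[('top', 11.55, (np.float64(3.9459), 52, 0.6, -0.3)), ('side', 11.6, (np.float64(3.9527), 15, 0.5, 0.1))]
```

```bash

python3 -m handwheel '[{"translation":[0.004,-0.0033,0],"turn":[0,0,0],"grip":1},{"translation":[0.008,-0.0066,0],"turn":[0,0,0],"grip":1},{"translation":[0.01,-0.0083,0],"turn":[0,0,0],"grip":1},{"translation":[0.01,-0.0083,0],"turn":[0,0,0],"grip":1},{"translation":[0.01,-0.0083,0],"turn":[0,0,0],"grip":1}]' | grep -E "time|pos|force"
python3 -m handwheel '[{"translation":[0,0,0],"turn":[0,0,0],"grip":1},{"translation":[0,0,0],"turn":[0,0,0],"grip":1},{"translation":[0,0,0],"turn":[0,0,0],"grip":1},{"translation":[0,0,0],"turn":[0,0,0],"grip":1},{"translation":[0,0,0],"turn":[0,0,0],"grip":1}]' | grep -E "time|pos|force"
python3 -m handwheel '[{"translation":[0,0,0],"turn":[0,0,0],"grip":1},{"translation":[0,0,0],"turn":[0,0,0],"grip":1},{"translation":[0,0,0],"turn":[0,0,0],"grip":1},{"translation":[0,0,0],"turn":[0,0,0],"grip":1},{"translation":[0,0,0],"turn":[0,0,0],"grip":1}]' | grep -E "time|pos|force"
python3 -c "
from h2 import *
c=cams.capture('top');cv2.imwrite('pics/top4.png',c['color'][:,:,::-1]);print(heading(c,3.99))
print(meas(3.99,('side',)))"
```

```text
time_s: 12.07
ee_pos: [643.9, -307.7, 161.1]
force: [0.2, 0.3, -0.6]
gripper_force: 0.0
time_s: 12.48
ee_pos: [643.8, -307.6, 161.3]
force: [0.7, -0.5, -0.2]
gripper_force: 0.0
time_s: 12.9
ee_pos: [643.8, -307.6, 161.3]
force: [-1.0, -0.2, -0.2]
gripper_force: 0.0
(np.float64(3.9886), 53, 0.5, -0.0)
[('side', 12.95, (np.float64(3.9955), 15, 0.3, -0.0))]
```

View pics/top4.png

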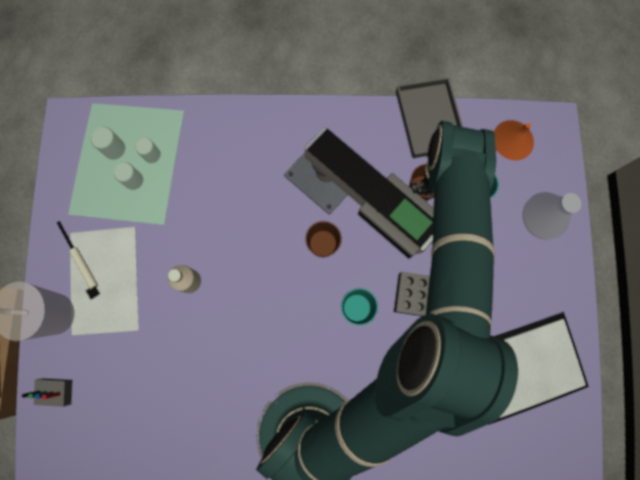

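The top view shows the boom head at (425,240) almost over the beaker, creeping at about 0.03 rad/s, with the finger at (425,187) just ahead of buffer_a. This is the final soft brake.

```bash

python3 -m handwheel '[{"translation":[0,0,0],"turn":[0,0,0],"grip":1},{"translation":[0,0,0],"turn":[0,0,0],"grip":1},{"translation":[0,0,0],"turn":[0,0,0],"grip":1},{"translation":[0,0,0],"turn":[0,0,0],"grip":1},{"translation":[0,0,0],"turn":[0,0,0],"grip":1}]' | grep -E "time"
python3 -m handwheel '[{"translation":[0,0,0],"turn":[0,0,0],"grip":1},{"translation":[0,0,0],"turn":[0,0,0],"grip":1},{"translation":[0,0,0],"turn":[0,0,0],"grip":1},{"translation":[0,0,0],"turn":[0,0,0],"grip":1},{"translation":[0.00024,-0.00019,0],"turn":[0,0,0],"grip":1}]' | grep -E "time"
python3 -m handwheel '[{"translation":[0.00024,-0.00019,0],"turn":[0,0,0],"grip":1},{"translation":[0.00048,-0.00038,0],"turn":[0,0,0],"grip":1},{"translation":[0.00072,-0.00057,0],"turn":[0,0,0],"grip":1},{"translation":[0.00096,-0.00076,0],"turn":[0,0,0],"grip":1},{"translation":[0.0012,-0.00095,0],"turn":[0,0,0],"grip":1}]' | grep -E "time|pos|force"
python3 -m handwheel '[{"translation":[0.00024,-0.00019,0],"turn":[0,0,0],"grip":1},{"translation":[0.00048,-0.00038,0],"turn":[0,0,0],"grip":1},{"translation":[0.00072,-0.00057,0],"turn":[0,0,0],"grip":1},{"translation":[0.00096,-0.00076,0],"turn":[0,0,0],"grip":1},{"translation":[0.0012,-0.00095,0],"turn":[0,0,0],"grip":1}]' | grep -E "time|pos|force"
python3 -c "
from h2 import *
print(meas(4.03,('top','side')))"
python3 -m handwheel '[{"translation":[0.00024,-0.00019,0],"turn":[0,0,0],"grip":1},{"translation":[0.00048,-0.00038,0],"turn":[0,0,0],"grip":1},{"translation":[0.00072,-0.00057,0],"turn":[0,0,0],"grip":1},{"translation":[0.00096,-0.00076,0],"turn":[0,0,0],"grip":1},{"translation":[0.0012,-0.00095,0],"turn":[0,0,0],"grip":1}]' | grep -E "time|pos|force"
python3 -m handwheel '[{"translation":[0.00024,-0.00019,0],"turn":[0,0,0],"grip":1},{"translation":[0.00048,-0.00038,0],"turn":[0,0,0],"grip":1},{"translation":[0.00072,-0.00057,0],"turn":[0,0,0],"grip":1},{"translation":[0.00096,-0.00076,0],"turn":[0,0,0],"grip":1},{"translation":[0.0012,-0.00095,0],"turn":[0,0,0],"grip":1}]' | grep -E "time|pos|force"
python3 -c "
from h2 import *
print(meas(4.05,('top','side')))"
```

```text
time_s: 13.42
time_s: 13.83
time_s: 14.25
ee_pos: [645.3, -308.8, 161.3]
force: [0.2, -0.1, 0.0]
gripper_force: 0.0
time_s: 14.67
ee_pos: [646.5, -309.7, 161.2]
force: [-1.0, 0.7, -0.5]
gripper_force: 0.0
[('top', 14.67, (np.float64(4.036), 50, 0.4, 0.0)), ('side', 14.72, (np.float64(4.042), 13, 0.9, -0.0))]
time_s: 15.18
ee_pos: [647.7, -310.7, 161.2]
force: [0.0, -1.2, -0.6]
gripper_force: 0.0
time_s: 15.6
ee_pos: [648.9, -311.6, 161.3]
force: [0.1, -0.4, -0.1]
gripper_force: 0.0
[('top', 15.6, (np.float64(4.057), 50, 0.4, 0.1)), ('side', 15.65, (np.float64(4.0628), 12, 1.1, -0.0))]
```

```bash

python3 -m handwheel '[{"translation":[0.0002,-0.00015,0],"turn":[0,0,0],"grip":1},{"translation":[0.0004,-0.0003,0],"turn":[0,0,0],"grip":1},{"translation":[0.0006,-0.00045,0],"turn":[0,0,0],"grip":1},{"translation":[0.0008,-0.0006,0],"turn":[0,0,0],"grip":1},{"translation":[0.001,-0.00075,0],"turn":[0,0,0],"grip":1}]' | grep -E "time|pos|force"
python3 -m handwheel '[{"translation":[0.0002,-0.00015,0],"turn":[0,0,0],"grip":1},{"translation":[0.0004,-0.0003,0],"turn":[0,0,0],"grip":1},{"translation":[0.0006,-0.00045,0],"turn":[0,0,0],"grip":1},{"translation":[0.0008,-0.0006,0],"turn":[0,0,0],"grip":1},{"translation":[0.001,-0.00075,0],"turn":[0,0,0],"grip":1}]' | grep -E "time|pos|force"
python3 -c "
from h2 import *
print(meas(4.065,('top','side')))"
```

```text
time_s: 16.12
ee_pos: [649.9, -312.4, 161.3]
force: [0.8, 0.1, 0.8]
gripper_force: 0.0
time_s: 16.53
ee_pos: [650.9, -313.1, 161.3]
force: [0.2, -1.0, 0.1]
gripper_force: 0.0
[('top', 16.53, (np.float64(4.0677), 50, 0.4, 0.0)), ('side', 16.58, (np.float64(4.0719), 12, 0.7, -0.1))]
```

```bash

python3 -m handwheel '[{"translation":[0.0002,-0.00015,0],"turn":[0,0,0],"grip":1},{"translation":[0.0004,-0.0003,0],"turn":[0,0,0],"grip":1},{"translation":[0.0006,-0.00045,0],"turn":[0,0,0],"grip":1},{"translation":[0.0008,-0.0006,0],"turn":[0,0,0],"grip":1},{"translation":[0.001,-0.00075,0],"turn":[0,0,0],"grip":1}]' | grep -E "time|pos|force"
python3 -m handwheel '[{"translation":[0.0004,-0.0003,0],"turn":[0,0,0],"grip":1},{"translation":[0.0008,-0.0006,0],"turn":[0,0,0],"grip":1},{"translation":[0.0012,-0.0009,0],"turn":[0,0,0],"grip":1},{"translation":[0.0016,-0.0012,0],"turn":[0,0,0],"grip":1},{"translation":[0.002,-0.0015,0],"turn":[0,0,0],"grip":1}]' | grep -E "time|pos|force"
python3 -c "
from h2 import *
print(meas(4.065,('top','side')))"
```

```text
time_s: 17.05
ee_pos: [651.9, -313.9, 161.3]
force: [0.1, 0.0, 0.4]
gripper_force: 0.0
time_s: 17.47
ee_pos: [653.9, -315.4, 161.2]
force: [-0.3, -0.7, -0.2]
gripper_force: 0.0
[('top', 17.47, (np.float64(4.0701), 51, 0.4, 0.1)), ('side', 17.52, (np.float64(4.0744), 13, 1.0, -0.0))]
```

The boom has all but stopped, at 4.07 against the 4.073 target. I'll back the finger off and let the 2 s pass.

```bash

python3 -m handwheel '[{"translation":[0.008,-0.006,0],"turn":[0,0,0],"grip":1},{"translation":[0.016,-0.012,0],"turn":[0,0,0],"grip":1},{"translation":[0.024,-0.018,0],"turn":[0,0,0],"grip":1},{"translation":[0.032,-0.024,0],"turn":[0,0,0],"grip":1},{"translation":[0.04,-0.03,0],"turn":[0,0,0],"grip":1}]' | grep -E "time|pos"
python3 -m handwheel '[{"translation":[0.008,-0.006,0],"turn":[0,0,0],"grip":1},{"translation":[0.016,-0.012,0],"turn":[0,0,0],"grip":1},{"translation":[0.02,-0.015,0],"turn":[0,0,0],"grip":1},{"translation":[0.02,-0.015,0],"turn":[0,0,0],"grip":1},{"translation":[0.02,-0.015,0],"turn":[0,0,0],"grip":1}]' | grep -E "time|pos"
python3 -m handwheel '[{"translation":[0,0,0],"turn":[0,0,0],"grip":1},{"translation":[0,0,0],"turn":[0,0,0],"grip":1},{"translation":[0,0,0],"turn":[0,0,0],"grip":1},{"translation":[0,0,0],"turn":[0,0,0],"grip":1},{"translation":[0,0,0],"turn":[0,0,0],"grip":1}]' | grep time
python3 -m handwheel '[{"translation":[0,0,0],"turn":[0,0,0],"grip":1},{"translation":[0,0,0],"turn":[0,0,0],"grip":1},{"translation":[0,0,0],"turn":[0,0,0],"grip":1},{"translation":[0,0,0],"turn":[0,0,0],"grip":1},{"translation":[0,0,0],"turn":[0,0,0],"grip":1}]' | grep time
python3 -m handwheel '[{"translation":[0,0,0],"turn":[0,0,0],"grip":1},{"translation":[0,0,0],"turn":[0,0,0],"grip":1},{"translation":[0,0,0],"turn":[0,0,0],"grip":1},{"translation":[0,0,0],"turn":[0,0,0],"grip":1},{"translation":[0,0,0],"turn":[0,0,0],"grip":1}]' | grep time
python3 -c "
from h2 import *
print(meas(4.065,('top',)))
c=cams.capture('side');print(heading(c,4.07));cv2.imwrite('pics/s5.png',cv2.resize(c['color'][200:400,220:470],None,fx=2.4,fy=2.4)[:,:,::-1])
for H in (4.07,): print(proj(c,[[*(P+300*np.array([np.cos(H),np.sin(H)])),104],[565,-286,85]]))"
```

```text
time_s: 17.98
ee_pos: [694.2, -345.7, 161.2]
time_s: 18.4
ee_pos: [713.7, -360.1, 161.0]
time_s: 18.82
time_s: 19.23
time_s: 19.65
[('top', 19.65, (np.float64(4.0708), 60, 0.5, 0.0))]
(np.float64(4.0794), 52, 1.9, 0.8)
[[354.21877988 323.76205548]
 [354.73041526 328.62392624]]
```

View pics/s5.png

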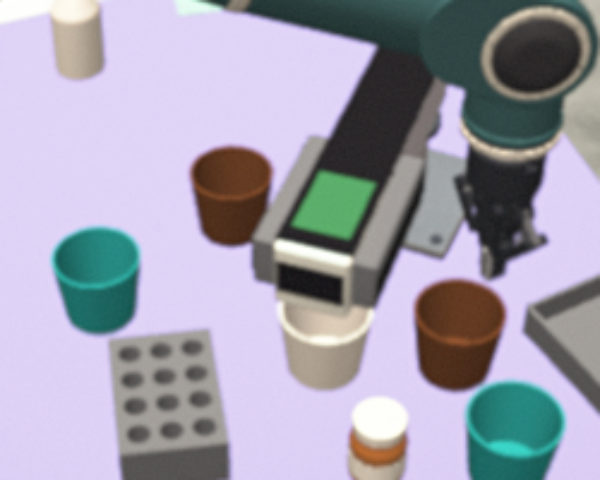

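The side crop shows the boom standing still with its head at (315,275) squarely above the white beaker at (326,340). The finger is well clear at (490,255) and nothing else has shifted. I'll wait a moment longer and then hand in.

```bash

python3 -m handwheel '[{"translation":[0,0,0],"turn":[0,0,0],"grip":1},{"translation":[0,0,0],"turn":[0,0,0],"grip":1},{"translation":[0,0,0],"turn":[0,0,0],"grip":1},{"translation":[0,0,0],"turn":[0,0,0],"grip":1},{"translation":[0,0,0],"turn":[0,0,0],"grip":1}]' | grep time
python3 -m handwheel '[{"translation":[0,0,0],"turn":[0,0,0],"grip":1},{"translation":[0,0,0],"turn":[0,0,0],"grip":1},{"translation":[0,0,0],"turn":[0,0,0],"grip":1},{"translation":[0,0,0],"turn":[0,0,0],"grip":1},{"translation":[0,0,0],"turn":[0,0,0],"grip":1}]' | grep time
python3 -c "
from h2 import *
from workcell import order
print(meas(4.07,('top',))); print(order.finish_job())"
```

```text
time_s: 20.17
time_s: 20.58
[('top', 20.58, (np.float64(4.0709), 60, 0.4, 0.0))]
the job is handed in; nothing more can be done
None
```

I handed the job in at 20.6 s of the allowed 38 s: by the cameras, the nozzle hangs over the middle of the white beaker with the boom at rest, and the arm is clear of it; no verdict came back.

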